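Run the food processor at slow speed

ROBOT

A 6-joint arm with a two-finger parallel gripper is mounted at the origin on the work surface. World frame = base frame: x ahead of the robot, y to its left, z up, the work surface at z = 0. Lengths are in mm, angles in rad, forces in N, time in s.
With the tool pointing down it reaches from about 275 to 1000 mm from the base axis. Payload 8.4 kg.
Tool frame: the origin (TCP) lies at the very end of the fingers, on their centre line; the grasp point (between the pads) lies tcp_to_grasp behind it (tcp_to_grasp is the distance from the TCP to the grasp point, in mm); z points along the fingers, y is the line along which they close (so a half turn about z gives the same grasp; the last joint's range is limited). The gripper opens to 85 mm and grips with 20 to 120 N. Pads are 22 mm wide; open, the fingers measure 114 mm over their backs; the gripper's body (76 mm by 85 mm) begins 54 mm behind the grasp point. The pads swing forward as they close: fully open they stand 13 mm farther back than shut.
Start: joints at [1.101, 0.353, 1.633, -0, 1.155, -0.002], TCP at [281.826, 557.855, 231.281] pointing down, gripper open.
Joint ranges: [-2.63, 2.63], [-0.92, 2.1], [0.06, 2.66], [-1.3, 4.44], [0, 2.69], [-3.02, 3.02]. Speed limits (rad/s): [2.22, 2.22, 2.79, 3.14, 3.14, 3.14].

INTERFACE

Orientations are given as [roll, pitch, yaw] about the fixed x, y, z axes, in that order (R = Rz(yaw) Ry(pitch) Rx(roll)).
In Python, from station import observe, camera, close_job, cut_out, spot_point, tcp_to_grasp gives the robot as it stands.
- The arm moves only by the tool play_rows, never from a script. Its argument "motion" is a list of rows, each an object of numbers: "tx", "ty", "tz": the shift along the tool's x, y, z scaled (see below); "ax", "ay", "az": the turn, a rotation vector about the tool's x, y, z scaled (see below); "fingers": the closure, from -1 (fully open) to 1 (shut). A call has 1 to 20 rows; each row is the pose to reach, as a shift and turn from the pose commanded when the call began, along the tool's axes at that moment; what a row does not reach only later rows make up. The controller multiplies each number of a shift by 1 m and each number of a turn by pi/4 rad. A row lasts 1/8 s, in which the tool goes at most 62.5 mm and 10.7 degrees, less where a joint would pass 70% of its speed; a pose out of reach is approached as far as the arm can. A call with a number of a shift or a turn outside -1 to 1 is refused whole. A call with a gripper value outside its range is refused whole. The fingers move at their own pace and stop on an object; "squeeze" is the grip in N (left out, the last holds). Time passes only in rows, so rows that repeat a pose let the fingers close. It gives the time, the measured TCP pose, the force, the opening and the grip force at its end, in the units of the state.
- observe(): the state, without advancing time (a new reading comes with each control period).
- camera(name): name is "side" or "top" or "wrist"; returns a dict with "pixels" (400x640x3 uint8, red, green, blue), "range_z" (400x640 float32, mm along the optical axis (not along the pixel's ray), 0 where there is no reading), "camera_matrix" (3x3 intrinsics, pixels), "T" (4x4, takes a point from camera to world coordinates). Camera axes: x right, y down, z forward; pixel columns grow to the right and rows downward; lengths in mm; the calibration is good to about 2 mm. The wrist camera is an equidistant fisheye: a pixel r from the principal point sees the ray r / f radians off the axis. A picture is of the moment at which its call begins.
- close_job(): hands the job in; it is judged then, once.
Trained networks look in the newest picture that a camera, given by its name, has taken for a name from the list of things; names that differ only in an ending like _2 or _b are one class to them, and where a whole thing is asked for, a point or a joint stands for the part that bears it (a point fixed in the world has none). Each returns a list of dicts, best first, with "confidence" (0 to 1); they miss things now and then, are a little off and sometimes report something else, mostly with a low value. They report only what shows in the picture. A call takes as long as a camera call.
- cut_out(camera, name): "mask" (400x640 bool, what is visible of it).
- spot_point(camera, name): "xyz" ([x, y, z] in mm, in world coordinates, good to about 4 mm: a listed point, or the origin of a listed thing).
The state is a dict: "time_s": time; "joint_pos": joint angles; "dq": joint speeds; "joint_torque": joint torques, N m; "position": TCP position; "orientation": TCP orientation; "wrist_force": force on the tool from outside, world axes, zero at the start; "ft_torque": the same for the moment, N m; "width": finger opening in mm; "finger_force": force on a finger pad.
Only numpy, scipy, OpenCV 4.12 (cv2) and the standard library are available. Lean on these libraries where they do the work, as an engineer would, in place of code of your own. Each camera call takes 0.05 s, during which the arm holds its last target. There are 200 camera calls.

TASK

Run the food processor at its slow speed: turn its clamp knob a quarter turn anticlockwise (seen from above) so that the steel tongue swings out from under the run plunger, then push the sprung plunger half way down, 12 mm of its 24 mm, and hold it there for at least three seconds. Never push it down to the bottom (that is the fast speed), and leave the salt shaker, the spice jar and the two tumblers where they stand. The program finishes while still holding the plunger half way down: do not let go.

Things in the scene. Friction and masses are not known exactly. Their poses are not given: they have to be found in the camera images.
- processor: fixed food processor, left or right in front of the robot, yaw within 0.4 rad of the world's: white box 170 (its x) x 300 (y) mm, flat top 100 mm up. Origin mid underside, z up. Closed glass bowl, 124 mm wide, axis 82 mm to +y, up to 192 mm above the counter. Plunger axis 20 mm to -y of the middle, clamp knob axis 100 mm to -y, both at x = 0.
- toaster: steel toaster, fixed, in the other place: 165 (its x) x 290 (y) mm, 177 mm tall; origin mid underside. Not part of the job.
- plunger_top (a point): centre of the flat top of the run plunger's black round palm cap: 40 mm wide, 26 mm tall, above a 48 mm wide, 8 mm thick flange. At rest the top is 166 mm above the counter; it moves straight down when pressed and this point moves with it.
- plunger (a joint): how far the plunger is pressed, m: 0 up (at rest), 0.012 half way (slow speed), 0.024 bottom. Its spring pushes up with 3.5 N at rest plus 350 N/m, about 7.7 N at 12 mm; it springs back when let go. While the tongue is under its flange it stops after about 2 mm.
- clamp_grip (a point): on the clamp knob's vertical axis, 150 mm above the counter. The grip is a black upright bar 13 mm thick, 44 mm long, 132 to 162 mm above the counter; a round hub 28 mm wide surrounds its lowest 4 mm. The point's y axis runs along the bar; below it, 122 to 130 mm up, a steel tongue 14 mm wide reaches 65 mm from the axis towards +y.
- clamp_knob (a joint): turn of the clamp knob, rad: 0 with bar and tongue along the processor's +y, tongue under the flange (locked); grows anticlockwise seen from above, the tongue swinging to the processor's -x (robot's) side; stop at 1.57 (free). Starts between 0 and 0.2. Light friction, stays where left.
- salt_shaker: small white ceramic salt shaker, 30 mm wide, 49 mm tall, standing on the processor's top behind the controls (its +x side), centre about 60 mm from the plunger axis to the processor's +x and 35 mm to its -y; loose, to be left alone; origin at the centre of its underside
- black_tumbler: black drinking tumbler, 76 mm wide, 154 mm tall; loose, to be left alone; origin at the centre of its underside
- green_tumbler: pale green insulated tumbler, 88 mm wide, 172 mm tall; loose, to be left alone; origin at the centre of its underside
- spice_jar: amber glass spice jar with steel cap, 44 mm wide, 85 mm tall, on the counter between processor and toaster; loose, to be left alone; origin at the centre of its underside

How it is judged (in metres and radians):
On the way, in this order (a step that is already met when the one before it is completed fails the run):
1. the clamp knob is turned to free the plunger, which is still up (value of joint clamp_knob above 1.15 rad and value of joint plunger below 0.004 m), for 0.2 s.
2. the plunger is held half way down for three seconds (value of joint plunger between 0.0085 and 0.0155 m and value of joint clamp_knob above 1.15 rad and contact force between any of the fingers, the arm and plunger above 4 N), for 3 s.
At the end, for the whole second after the job is handed in: The clamp knob stands free (turned past 1.15 rad), and the robot itself still holds the plunger half way down, 8.5 to 15.5 mm, at rest, pushing on it with more than 4 N; it has been held so for three seconds on end (all of step 2 and velocity of joint plunger between -0.01 and 0.01 m/s); the arm keeps its last pose, push and grip.
It fails at once if the plunger is pushed to the bottom (past 21 mm) (value of joint plunger above 0.021 m).
It fails at once if the salt shaker, the spice jar or a tumbler is displaced by more than 30 mm (distance of any of salt_shaker, black_tumbler, green_tumbler, spice_jar from where it was at the start of the episode above 0.03 m).
It also fails if it takes over 50 s, if anything falls off the work surface, if the arm or the gripper's body presses on something with over 40 N, if the wrist force passes 120 N, or if a joint passes its speed limit or range.

## Working session

There is one attempt and no reset: what is moved stays moved. The work goes in short steps, Python scripts to look and compute and a tool call to move; the robot and the scene stay as the last step left them, time stands still between calls to the robot, and variables do not carry over. Pictures are saved under pics/ and viewed, at most 10 in all, crops included, and the job is handed in when it is done.

Besides the shell and the picture viewer there is one more tool, called as name([rows], argument=value, ...), one row to a line, values as JSON. play_rows: Moves the arm, as the interface text tells. Shifts and turns lie within -1 to 1; 1 stands for 1 m of shift or pi/4 rad of turn. Its arguments: {"type":"object","properties":{"motion":{"type":"array"},"squeeze":{"type":"number"}},"required":["motion"]}

```bash
mkdir -p pics; python3 - <<'E'
from station import *
import cv2,numpy as np
print(tcp_to_grasp); s=observe(); print(s)
for c in("top","side"):
    d=camera(c); cv2.imwrite(f"pics/{c}1.png",d["pixels"][:,:,::-1])
    for n in("processor","plunger_top","clamp_grip","salt_shaker","black_tumbler","green_tumbler","spice_jar","toaster"):
        print(c,n,[(round(r["confidence"],2),np.round(r["xyz"],0)) for r in spot_point(c,n)[:2]])
E
```

```text
18.700000000000003
{'time_s': 0.0, 'joint_pos': array([ 1.10059374e+00,  3.53648916e-01,  1.63415455e+00,  6.16123494e-06,
        1.15517046e+00, -2.39926893e-03]), 'dq': array([ 0.00057267,  0.00073116, -0.00024556, -0.00147392, -0.00045936,
        0.00079923]), 'joint_torque': array([ 3.33777883e-03, -6.05191755e+01, -3.42075956e+01,  1.80294887e-04,
        8.51626071e-03,  1.94282649e-05]), 'position': array([281.61036052, 557.42531278, 230.55245708]), 'orientation': array([-3.14021140e+00, -8.94727021e-06,  2.67378684e+00]), 'wrist_force': array([-0.06024455,  0.89042868, -0.978738  ]), 'ft_torque': array([-0.03979046,  0.01373375,  0.00600153]), 'finger_force': 0.0, 'width': 85.23756561470749}
top processor [(0.95, array([ 492., -255.,   -3.]))]
top plunger_top [(0.6, array([ 495., -277.,  167.]))]
top clamp_grip [(0.77, array([ 521., -353.,  148.]))]
top salt_shaker [(0.49, array([ 567., -294.,  102.]))]
top black_tumbler [(0.92, array([756., 122.,   1.]))]
top green_tumbler [(0.72, array([ 744., -154.,    3.]))]
top spice_jar [(0.53, array([425.,   5.,  -1.])), (0.17, array([ 496., -281.,  166.]))]
top toaster []
side processor [(0.56, array([ 491., -259.,    2.]))]
side plunger_top [(0.71, array([ 504., -278.,  165.]))]
side clamp_grip [(0.92, array([ 521., -352.,  152.]))]
side salt_shaker [(0.54, array([ 570., -290.,  100.]))]
side black_tumbler [(0.73, array([759., 119.,  -1.]))]
side green_tumbler [(0.96, array([ 746., -153.,    0.]))]
side spice_jar [(0.85, array([421.,   3.,  -3.]))]
side toaster [(0.89, array([522., 259.,   4.]))]
```

View pics/top1.png

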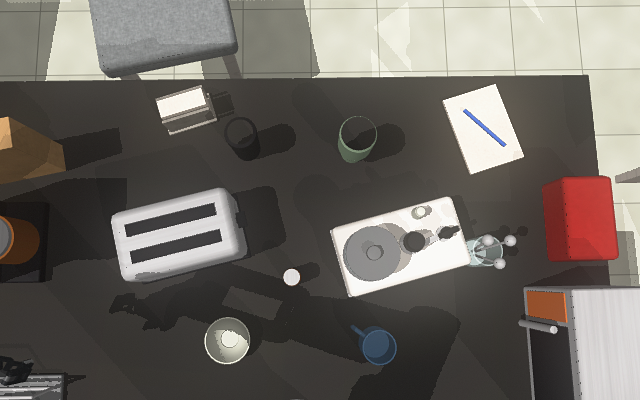

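View pics/side1.png

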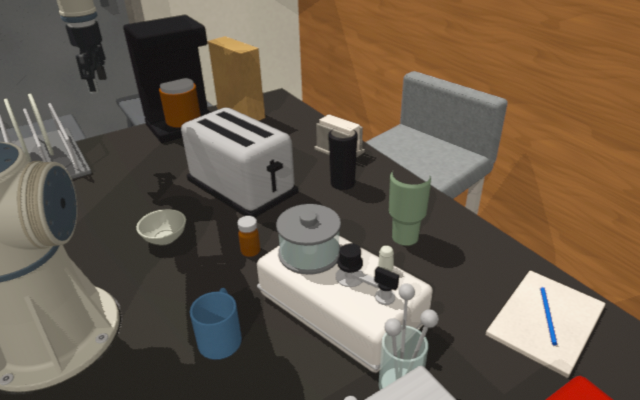

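```bash
cat > h.py <<'E'
from station import *
import numpy as np,cv2
def cloud(d):
    v,u=np.mgrid[:400,:640]; z=d["range_z"]; K=d["camera_matrix"]
    P=np.stack([(u-K[0,2])*z/K[0,0],(v-K[1,2])*z/K[1,1],z,np.ones_like(z)],-1)@d["T"].T
    P[z==0]=np.nan
    return P[...,:3]
E
python3 - <<'E'
from h import *
for c in("top","side"):
    d=camera(c);P=cloud(d); print(c,np.round(d["T"],2).tolist())
    m=cut_out(c,"processor")
    if m:
        q=P[m[0]["mask"]]; q=q[np.abs(q[:,2]-100)<5]
        r=cv2.minAreaRect(q[:,:2].astype(np.float32)); print("boxtop",r,np.median(q[:,2]))
    A=P.reshape(-1,3)
    near=lambda x,y,r:(np.hypot(A[:,0]-x,A[:,1]-y)<r)
    q=A[near(499,-278,32)&(A[:,2]>158)]; print("cap",len(q),np.median(q[:,2]),(q.min(0)+q.max(0))/2,q.max(0)-q.min(0))
    q=A[near(521,-353,34)&(A[:,2]>156)]; r=cv2.minAreaRect(q[:,:2].astype(np.float32)); print("bar",len(q),np.median(q[:,2]),r)
    qq=q[:,:2]-q[:,:2].mean(0); w,V=np.linalg.eigh(qq.T@qq); print(q.mean(0),V[:,1],np.sqrt(w/len(q)))
    q=A[near(570,-292,28)&(A[:,2]>120)]; print("salt",len(q),(q.min(0)+q.max(0))/2,q.max(0)-q.min(0))
E
```

```text
top [[-0.02, -0.99, 0.15, 420.83], [-1.0, 0.02, -0.01, -34.09], [0.01, -0.15, -0.99, 1282.65], [0.0, 0.0, 0.0, 1.0]]
boxtop ((492.56402587890625, -256.18719482421875), (166.0547637939453, 295.4481506347656), 14.519364356994629) 99.22948999687912
cap 256 165.12607833282402 [ 497.79932558 -275.36564969  165.31688953] [38.31535243 38.24400702 13.5545752 ]
bar 113 160.3263322763039 ((517.5380859375, -352.7918701171875), (12.973041534423828, 44.114131927490234), 24.7766056060791)
[ 516.99879219 -352.11364486  160.4770646 ] [-0.40242217  0.9154542 ] [ 3.73091627 12.71209445]
salt 122 [ 565.69336844 -292.81410621  135.49772399] [25.66632388 24.27104975 30.8501692 ]
side [[0.84, -0.32, 0.45, 89.38], [-0.55, -0.47, 0.69, -834.92], [-0.01, -0.82, -0.57, 752.77], [0.0, 0.0, 0.0, 1.0]]
boxtop ((492.1800231933594, -258.0500793457031), (165.80361938476562, 295.0779724121094), 14.551246643066406) 99.09059597630096
cap 305 164.8070072982764 [ 496.8983064  -278.11406083  162.96550599] [39.19371101 39.55716364  9.82022174]
bar 173 160.4281317917604 ((517.804443359375, -355.1575012207031), (15.808676719665527, 42.98048400878906), 25.774396896362305)
[ 516.66125503 -356.14106845  160.08115904] [-0.39987447  0.91656991] [ 3.82237219 12.54197407]
salt 230 [ 564.83253154 -297.19268174  135.09478336] [24.42491084 22.50432024 29.70213751]
```

```bash
python3 - <<'E'
from h import *
A=np.vstack([cloud(camera(c)).reshape(-1,3) for c in("top","side")])
A=A[(A[:,0]>350)&(A[:,0]<680)&(A[:,1]>-560)&(A[:,1]<-370)&(A[:,2]>90)]
for lo in range(90,330,20):
    q=A[(A[:,2]>=lo)&(A[:,2]<lo+20)]
    if len(q): print(lo,len(q),q.min(0).round(),q.max(0).round())
d=np.hypot(A[:,0]-517.5,A[:,1]+353.8); m=A[:,2]>165
i=np.argsort(np.where(m,d,1e9))[:5]; print(A[i],d[i])
E
```

```text
90 3166 [ 434. -491.   90.] [ 608. -370.  110.]
110 213 [ 441. -490.  110.] [ 511. -417.  130.]
130 167 [ 445. -479.  130.] [ 531. -370.  150.]
150 186 [ 433. -484.  150.] [ 529. -370.  170.]
170 719 [ 433. -494.  170.] [ 508. -415.  190.]
190 298 [ 483. -484.  190.] [ 507. -414.  202.]
[[ 501.00216047 -414.87204904  189.78894389]
 [ 496.50362145 -413.82043396  191.9463942 ]
 [ 498.84728322 -414.82031709  189.50595257]
 [ 494.46381903 -414.33348756  190.04166216]
 [ 503.12417187 -417.13309153  190.00278508]] [63.26115619 63.58695153 63.80754611 64.76857842 64.94416769]
```

```bash
cat >> h.py <<'E'
from scipy.spatial.transform import Rotation as R
def go(p,yaw_deg,frm=None):
    s=observe(); p0=s["position"] if frm is None else np.array(frm)
    r0=R.from_euler("xyz",s["orientation"]); r1=R.from_euler("xyz",[np.pi,0,np.radians(yaw_deg)])
    print("t",s["time_s"],"shift",((r0.inv().apply(np.array(p)-p0))/1000).round(4),"turn",((r0.inv()*r1).as_rotvec()/(np.pi/4)).round(3))
E
python3 -c "
from h import *
go([517.5,-353.8,260],115.3,[281.826,557.855,231.281])"
```

```text
t 1.2 shift [-0.6215 -0.7074 -0.0287] turn [-0.    -0.     0.842]
```

play_rows([
  {"tx": 0, "ty": 0, "tz": -0.0287, "fingers": -0.1},
  {"tx": -0.6215, "ty": -0.7074, "tz": -0.0287, "az": 0.842, "fingers": -0.1},
  {"tx": -0.6215, "ty": -0.7074, "tz": -0.0287, "az": 0.842},
  {"tx": -0.6215, "ty": -0.7074, "tz": -0.0287, "az": 0.842},
  {"tx": -0.6215, "ty": -0.7074, "tz": -0.0287, "az": 0.842},
  {"tx": -0.6215, "ty": -0.7074, "tz": -0.0287, "az": 0.842},
  {"tx": -0.6215, "ty": -0.7074, "tz": -0.0287, "az": 0.842},
  {"tx": -0.6215, "ty": -0.7074, "tz": -0.0287, "az": 0.842},
  {"tx": -0.6215, "ty": -0.7074, "tz": -0.0287, "az": 0.842},
  {"tx": -0.6215, "ty": -0.7074, "tz": -0.0287, "az": 0.842},
  {"tx": -0.6215, "ty": -0.7074, "tz": -0.0287, "az": 0.842},
  {"tx": -0.6215, "ty": -0.7074, "tz": -0.0287, "az": 0.842},
  {"tx": -0.6215, "ty": -0.7074, "tz": -0.0287, "az": 0.842},
  {"tx": -0.6215, "ty": -0.7074, "tz": -0.0287, "az": 0.842},
  {"tx": -0.6215, "ty": -0.7074, "tz": -0.0287, "az": 0.842},
  {"tx": -0.6215, "ty": -0.7074, "tz": -0.0287, "az": 0.842},
  {"tx": -0.6215, "ty": -0.7074, "tz": -0.0287, "az": 0.842},
  {"tx": -0.6215, "ty": -0.7074, "tz": -0.0287, "az": 0.842},
], squeeze=25)

```text
$.motion[0]: bad value
```

play_rows([
  {"tx": 0, "ty": 0, "tz": -0.0287, "ax": 0, "ay": 0, "az": 0, "fingers": -0.1},
  {"tx": -0.6215, "ty": -0.7074, "tz": -0.0287, "ax": 0, "ay": 0, "az": 0.842, "fingers": -0.1},
  {"tx": -0.6215, "ty": -0.7074, "tz": -0.0287, "ax": 0, "ay": 0, "az": 0.842, "fingers": -0.1},
  {"tx": -0.6215, "ty": -0.7074, "tz": -0.0287, "ax": 0, "ay": 0, "az": 0.842, "fingers": -0.1},
  {"tx": -0.6215, "ty": -0.7074, "tz": -0.0287, "ax": 0, "ay": 0, "az": 0.842, "fingers": -0.1},
  {"tx": -0.6215, "ty": -0.7074, "tz": -0.0287, "ax": 0, "ay": 0, "az": 0.842, "fingers": -0.1},
  {"tx": -0.6215, "ty": -0.7074, "tz": -0.0287, "ax": 0, "ay": 0, "az": 0.842, "fingers": -0.1},
  {"tx": -0.6215, "ty": -0.7074, "tz": -0.0287, "ax": 0, "ay": 0, "az": 0.842, "fingers": -0.1},
  {"tx": -0.6215, "ty": -0.7074, "tz": -0.0287, "ax": 0, "ay": 0, "az": 0.842, "fingers": -0.1},
  {"tx": -0.6215, "ty": -0.7074, "tz": -0.0287, "ax": 0, "ay": 0, "az": 0.842, "fingers": -0.1},
  {"tx": -0.6215, "ty": -0.7074, "tz": -0.0287, "ax": 0, "ay": 0, "az": 0.842, "fingers": -0.1},
  {"tx": -0.6215, "ty": -0.7074, "tz": -0.0287, "ax": 0, "ay": 0, "az": 0.842, "fingers": -0.1},
  {"tx": -0.6215, "ty": -0.7074, "tz": -0.0287, "ax": 0, "ay": 0, "az": 0.842, "fingers": -0.1},
  {"tx": -0.6215, "ty": -0.7074, "tz": -0.0287, "ax": 0, "ay": 0, "az": 0.842, "fingers": -0.1},
  {"tx": -0.6215, "ty": -0.7074, "tz": -0.0287, "ax": 0, "ay": 0, "az": 0.842, "fingers": -0.1},
  {"tx": -0.6215, "ty": -0.7074, "tz": -0.0287, "ax": 0, "ay": 0, "az": 0.842, "fingers": -0.1},
  {"tx": -0.6215, "ty": -0.7074, "tz": -0.0287, "ax": 0, "ay": 0, "az": 0.842, "fingers": -0.1},
  {"tx": -0.6215, "ty": -0.7074, "tz": -0.0287, "ax": 0, "ay": 0, "az": 0.842, "fingers": -0.1},
], squeeze=25)

```text
time_s: 3.45
position: [517.2, -353.8, 259.5]
orientation: [-3.141, -0.001, 2.012]
wrist_force: [0.1, 0.6, 0.1]
width: 47.1
finger_force: 0.0
```

```bash
python3 - <<'E'
from h import *
d=camera("wrist"); cv2.imwrite("pics/w1.png",d["pixels"][:,:,::-1])
for n in("clamp_grip","plunger_top","salt_shaker"): print(n,[(round(r["confidence"],2),np.round(r["xyz"],1)) for r in spot_point("wrist",n)[:2]])
print(observe()["joint_pos"].round(3))
E
```

```text
clamp_grip [(0.81, array([ 517.7, -355.8,  148.4]))]
plunger_top [(0.63, array([ 501.4, -275. ,  167.6]))]
salt_shaker [(0.95, array([ 566.5, -295.3,  100.1]))]
[-0.6    0.33   1.6    0.     1.212 -1.043]
```

View pics/w1.png

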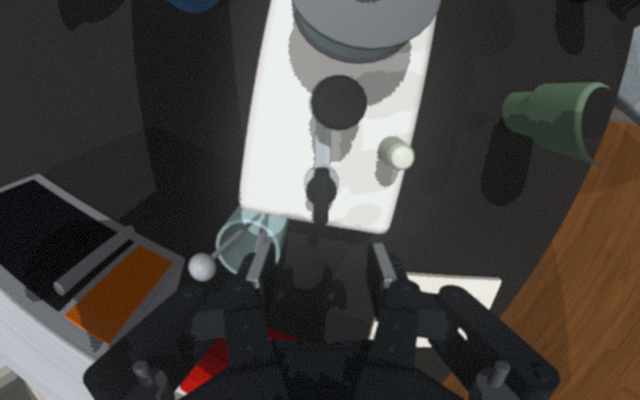

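play_rows([
  {"tx": 0, "ty": 0, "tz": 0.04, "ax": 0, "ay": 0, "az": 0, "fingers": -0.1},
  {"tx": 0, "ty": 0, "tz": 0.075, "ax": 0, "ay": 0, "az": 0, "fingers": -0.1},
  {"tx": 0, "ty": 0, "tz": 0.095, "ax": 0, "ay": 0, "az": 0, "fingers": -0.1},
  {"tx": 0, "ty": 0, "tz": 0.11, "ax": 0, "ay": 0, "az": 0, "fingers": -0.1},
  {"tx": 0, "ty": 0, "tz": 0.119, "ax": 0, "ay": 0, "az": 0, "fingers": -0.1},
  {"tx": 0, "ty": 0, "tz": 0.119, "ax": 0, "ay": 0, "az": 0, "fingers": -0.1},
])

```text
time_s: 4.4
position: [517.6, -353.6, 140.9]
orientation: [-3.141, -0.0, 2.013]
wrist_force: [-0.6, -0.1, 0.3]
width: 46.9
finger_force: 0.0
```

play_rows([
  {"tx": 0, "ty": 0, "tz": 0, "ax": 0, "ay": 0, "az": 0, "fingers": 0.4},
  {"tx": 0, "ty": 0, "tz": 0, "ax": 0, "ay": 0, "az": 0, "fingers": 0.8},
  {"tx": 0, "ty": 0, "tz": 0, "ax": 0, "ay": 0, "az": 0, "fingers": 0.8},
  {"tx": 0, "ty": 0, "tz": 0, "ax": 0, "ay": 0, "az": 0, "fingers": 0.8},
  {"tx": 0, "ty": 0, "tz": 0, "ax": 0, "ay": 0, "az": 0, "fingers": 0.8},
], squeeze=25)

```text
time_s: 5.03
position: [517.7, -354.3, 141.8]
orientation: [3.142, 0.001, 2.012]
wrist_force: [-2.3, -0.5, 6.4]
width: 12.4
finger_force: 27.3
```

play_rows([
  {"tx": 0, "ty": 0, "tz": 0, "ax": 0, "ay": 0, "az": -0.1, "fingers": 0.8},
  {"tx": 0, "ty": 0, "tz": 0, "ax": 0, "ay": 0, "az": -0.25, "fingers": 0.8},
  {"tx": 0, "ty": 0, "tz": 0, "ax": 0, "ay": 0, "az": -0.4, "fingers": 0.8},
  {"tx": 0, "ty": 0, "tz": 0, "ax": 0, "ay": 0, "az": -0.55, "fingers": 0.8},
  {"tx": 0, "ty": 0, "tz": 0, "ax": 0, "ay": 0, "az": -0.7, "fingers": 0.8},
  {"tx": 0, "ty": 0, "tz": 0, "ax": 0, "ay": 0, "az": -0.8, "fingers": 0.8},
  {"tx": 0, "ty": 0, "tz": 0, "ax": 0, "ay": 0, "az": -0.8, "fingers": 0.8},
])

```text
time_s: 5.9
position: [517.7, -354.3, 141.9]
orientation: [-3.141, 0.001, 2.642]
wrist_force: [-3.5, -0.9, 5.9]
width: 12.5
finger_force: 27.2
```

play_rows([
  {"tx": 0, "ty": 0, "tz": 0, "ax": 0, "ay": 0, "az": -0.1, "fingers": 0.8},
  {"tx": 0, "ty": 0, "tz": 0, "ax": 0, "ay": 0, "az": -0.25, "fingers": 0.8},
  {"tx": 0, "ty": 0, "tz": 0, "ax": 0, "ay": 0, "az": -0.4, "fingers": 0.8},
  {"tx": 0, "ty": 0, "tz": 0, "ax": 0, "ay": 0, "az": -0.55, "fingers": 0.8},
  {"tx": 0, "ty": 0, "tz": 0, "ax": 0, "ay": 0, "az": -0.7, "fingers": 0.8},
  {"tx": 0, "ty": 0, "tz": 0, "ax": 0, "ay": 0, "az": -0.8, "fingers": 0.8},
  {"tx": 0, "ty": 0, "tz": 0, "ax": 0, "ay": 0, "az": -0.8, "fingers": 0.8},
])

```text
time_s: 6.78
position: [517.7, -354.2, 141.8]
orientation: [-3.141, 0.001, -3.013]
wrist_force: [-2.9, -0.3, 6.0]
width: 12.7
finger_force: 27.2
```

play_rows([
  {"tx": 0, "ty": 0, "tz": 0, "ax": 0, "ay": 0, "az": 0, "fingers": 0.3},
  {"tx": 0, "ty": 0, "tz": 0, "ax": 0, "ay": 0, "az": 0, "fingers": 0.2},
  {"tx": 0, "ty": 0, "tz": 0, "ax": 0, "ay": 0, "az": 0, "fingers": 0.2},
  {"tx": 0, "ty": 0, "tz": -0.02, "ax": 0, "ay": 0, "az": 0, "fingers": 0.2},
  {"tx": 0, "ty": 0, "tz": -0.06, "ax": 0, "ay": 0, "az": 0, "fingers": 0.2},
  {"tx": 0, "ty": 0, "tz": -0.09, "ax": 0, "ay": 0, "az": 0, "fingers": 1},
  {"tx": 0, "ty": 0, "tz": -0.09, "ax": 0, "ay": 0, "az": 0, "fingers": 1},
  {"tx": 0, "ty": 0, "tz": -0.09, "ax": 0, "ay": 0, "az": 0, "fingers": 1},
  {"tx": 0, "ty": 0, "tz": -0.09, "ax": 0, "ay": 0, "az": 0, "fingers": 1},
])

```text
time_s: 7.9
position: [517.0, -353.3, 229.6]
orientation: [3.14, -0.002, -3.014]
wrist_force: [0.6, -0.3, 0.0]
width: -0.2
finger_force: 0.0
```

```bash
python3 - <<'E'
from h import *
for c in("top","side","wrist"):
    d=camera(c); cv2.imwrite(f"pics/{c}2.png",d["pixels"][:,:,::-1])
    for n in("plunger_top","salt_shaker","clamp_grip"): print(c,n,[(round(r["confidence"],2),np.round(r["xyz"],1)) for r in spot_point(c,n)[:1]])
    if c=="side":
        A=cloud(d).reshape(-1,3)
        near=lambda x,y,r:(np.hypot(A[:,0]-x,A[:,1]-y)<r)
        q=A[near(517.5,-354,30)&(A[:,2]>155)&(A[:,2]<170)]; qq=q[:,:2]-q[:,:2].mean(0); w,V=np.linalg.eigh(qq.T@qq); print(len(q),q.mean(0),V[:,1],np.degrees(np.arctan2(V[1,1],V[0,1])))
s=observe();print(s["time_s"],s["position"],s["width"],s["joint_pos"]); 
go([497.4,-276.5,200],np.degrees(s["orientation"][2]))
E
```

```text
top plunger_top [(0.93, array([ 496.9, -279.3,  164.6]))]
top salt_shaker [(0.71, array([ 566.2, -296.5,  101.7]))]
top clamp_grip [(0.65, array([ 518.6, -352.7,  153.3]))]
side plunger_top [(0.85, array([ 500.2, -279.2,  166.4]))]
side salt_shaker [(0.54, array([ 570.3, -289.6,  101.9]))]
side clamp_grip [(0.82, array([ 522.4, -354.1,  149.5]))]
176 [ 515.87859027 -356.43610088  160.12415552] [-0.99341804 -0.11454516] -173.42260883403128
wrist plunger_top [(0.77, array([ 497.3, -276.6,  164.1]))]
wrist salt_shaker [(0.81, array([ 566.3, -295.7,   96.7]))]
wrist clamp_grip [(0.76, array([ 516.1, -355. ,  148.1]))]
8.5 [ 517.61415561 -353.80819214  231.02499602] 0.27412092267290833 [-6.01987378e-01  3.56226602e-01  1.62928585e+00  7.91116400e-06
  1.15598590e+00 -2.30030110e+00]
t 8.5 shift [0.0102 0.0793 0.031 ] turn [-0.  0. -0.]
```

View pics/wrist2.png

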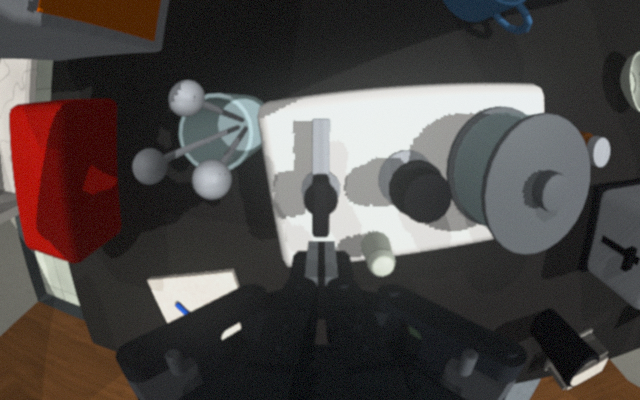

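play_rows([
  {"tx": 0.0102, "ty": 0.0793, "tz": 0, "ax": 0, "ay": 0, "az": 0, "fingers": 1},
  {"tx": 0.0102, "ty": 0.0793, "tz": 0, "ax": 0, "ay": 0, "az": 0, "fingers": 1},
  {"tx": 0.0102, "ty": 0.0793, "tz": 0.03, "ax": 0, "ay": 0, "az": 0, "fingers": 1},
  {"tx": 0.0102, "ty": 0.0793, "tz": 0.05, "ax": 0, "ay": 0, "az": 0, "fingers": 1},
  {"tx": 0.0102, "ty": 0.0793, "tz": 0.06, "ax": 0, "ay": 0, "az": 0, "fingers": 1},
  {"tx": 0.0102, "ty": 0.0793, "tz": 0.06, "ax": 0, "ay": 0, "az": 0, "fingers": 1},
  {"tx": 0.0102, "ty": 0.0793, "tz": 0.06, "ax": 0, "ay": 0, "az": 0, "fingers": 1},
])

```text
time_s: 9.38
position: [497.9, -276.9, 171.8]
orientation: [-3.141, 0.001, -3.014]
wrist_force: [-0.2, -0.7, -0.5]
width: -0.0
finger_force: 0.0
```

```bash
cat >> h.py <<'E'
def cap():
    for c in("side","top"):
        A=cloud(camera(c)).reshape(-1,3); r=np.hypot(A[:,0]-497.4,A[:,1]+277)
        q=A[(r<19)&(A[:,2]>135)&(A[:,2]<169)]
        h,e=np.histogram(q[:,2],np.arange(135,170,1)); k=h.argmax(); q=q[np.abs(q[:,2]-e[k]-.5)<1.5]
        print(c,"cap top",len(q),np.median(q[:,2]).round(2),[(round(r["confidence"],2),np.round(r["xyz"],1)) for r in spot_point(c,"plunger_top")[:1]])
    s=observe(); print(s["time_s"],s["position"],s["wrist_force"],s["ft_torque"])
E
python3 -c "
from h import *
cap(); cv2.imwrite('pics/side3.png',camera('side')['pixels'][190:340,250:470,::-1].repeat(3,0).repeat(3,1))"
```

```text
side cap top 138 165.41 [(0.61, array([ 501.5, -278.8,  163.1]))]
top cap top 0 nan []
9.575 [ 497.68691905 -276.66711118  171.6323595 ] [-0.43245824  0.41755425  0.00893991] [-0.01431471  0.01527862 -0.03206831]
  return _methods._mean(a, axis=axis, dtype=dtype,
  ret = ret.dtype.type(ret / rcount)
```

View pics/side3.png

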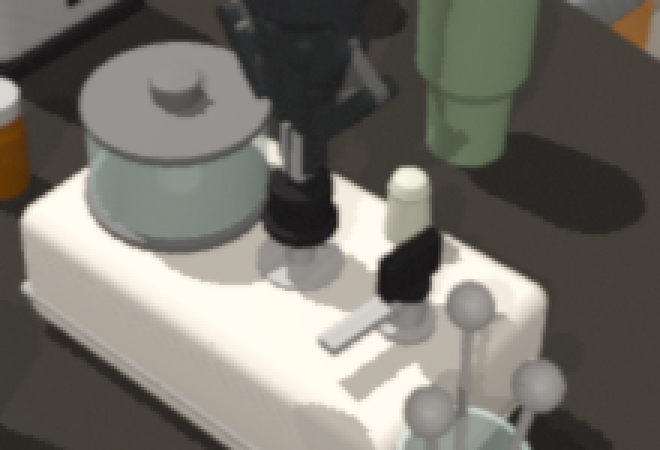

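play_rows([
  {"tx": 0, "ty": 0, "tz": 0.004, "ax": 0, "ay": 0, "az": 0, "fingers": 1},
  {"tx": 0, "ty": 0, "tz": 0.007, "ax": 0, "ay": 0, "az": 0, "fingers": 1},
  {"tx": 0, "ty": 0, "tz": 0.01, "ax": 0, "ay": 0, "az": 0, "fingers": 1},
  {"tx": 0, "ty": 0, "tz": 0.011, "ax": 0, "ay": 0, "az": 0, "fingers": 1},
  {"tx": 0, "ty": 0, "tz": 0.011, "ax": 0, "ay": 0, "az": 0, "fingers": 1},
])

```text
time_s: 10.25
position: [497.5, -276.5, 160.1]
orientation: [-3.141, 0.0, -3.014]
wrist_force: [0.9, 0.6, 5.3]
width: -0.4
finger_force: 2.5
```

```bash
python3 -W ignore -c "
from h import *
cap()"
```

```text
side cap top 103 159.39 [(0.78, array([ 497.7, -278.9,  160.9]))]
top cap top 0 nan []
10.45 [ 497.49817153 -276.51865333  160.169499  ] [-0.47148988  0.16680177  5.23816317] [ 0.00115249  0.0506535  -0.00200482]
```

play_rows([
  {"tx": 0, "ty": 0, "tz": 0.002, "ax": 0, "ay": 0, "az": 0, "fingers": 1},
  {"tx": 0, "ty": 0, "tz": 0.004, "ax": 0, "ay": 0, "az": 0, "fingers": 1},
  {"tx": 0, "ty": 0, "tz": 0.006, "ax": 0, "ay": 0, "az": 0, "fingers": 1},
  {"tx": 0, "ty": 0, "tz": 0.006, "ax": 0, "ay": 0, "az": 0, "fingers": 1},
  {"tx": 0, "ty": 0, "tz": 0.006, "ax": 0, "ay": 0, "az": 0, "fingers": 1},
])

```text
time_s: 11.08
position: [497.5, -276.5, 154.3]
orientation: [-3.141, 0.0, -3.014]
wrist_force: [-1.5, 1.0, 6.7]
width: -0.0
finger_force: 3.5
```

```bash
python3 -W ignore -c "
from h import *
cap()"
```

```text
side cap top 115 153.3 []
top cap top 0 nan []
11.275 [ 497.52475045 -276.53636042  154.35390033] [-1.67884793 -0.31797488  6.79700103] [ 0.10114013  0.19170393 -0.06069451]
```

play_rows([
  {"tx": 0, "ty": 0, "tz": 0, "ax": 0, "ay": 0, "az": 0, "fingers": 1},
  {"tx": 0, "ty": 0, "tz": 0, "ax": 0, "ay": 0, "az": 0, "fingers": 1},
  {"tx": 0, "ty": 0, "tz": 0, "ax": 0, "ay": 0, "az": 0, "fingers": 1},
  {"tx": 0, "ty": 0, "tz": 0, "ax": 0, "ay": 0, "az": 0, "fingers": 1},
  {"tx": 0, "ty": 0, "tz": 0, "ax": 0, "ay": 0, "az": 0, "fingers": 1},
  {"tx": 0, "ty": 0, "tz": 0, "ax": 0, "ay": 0, "az": 0, "fingers": 1},
  {"tx": 0, "ty": 0, "tz": 0, "ax": 0, "ay": 0, "az": 0, "fingers": 1},
  {"tx": 0, "ty": 0, "tz": 0, "ax": 0, "ay": 0, "az": 0, "fingers": 1},
  {"tx": 0, "ty": 0, "tz": 0, "ax": 0, "ay": 0, "az": 0, "fingers": 1},
  {"tx": 0, "ty": 0, "tz": 0, "ax": 0, "ay": 0, "az": 0, "fingers": 1},
  {"tx": 0, "ty": 0, "tz": 0, "ax": 0, "ay": 0, "az": 0, "fingers": 1},
  {"tx": 0, "ty": 0, "tz": 0, "ax": 0, "ay": 0, "az": 0, "fingers": 1},
  {"tx": 0, "ty": 0, "tz": 0, "ax": 0, "ay": 0, "az": 0, "fingers": 1},
  {"tx": 0, "ty": 0, "tz": 0, "ax": 0, "ay": 0, "az": 0, "fingers": 1},
  {"tx": 0, "ty": 0, "tz": 0, "ax": 0, "ay": 0, "az": 0, "fingers": 1},
  {"tx": 0, "ty": 0, "tz": 0, "ax": 0, "ay": 0, "az": 0, "fingers": 1},
  {"tx": 0, "ty": 0, "tz": 0, "ax": 0, "ay": 0, "az": 0, "fingers": 1},
  {"tx": 0, "ty": 0, "tz": 0, "ax": 0, "ay": 0, "az": 0, "fingers": 1},
  {"tx": 0, "ty": 0, "tz": 0, "ax": 0, "ay": 0, "az": 0, "fingers": 1},
  {"tx": 0, "ty": 0, "tz": 0, "ax": 0, "ay": 0, "az": 0, "fingers": 1},
])

```text
time_s: 13.78
position: [497.5, -276.5, 154.4]
orientation: [-3.141, 0.0, -3.014]
wrist_force: [0.2, -0.1, 7.0]
width: -0.2
finger_force: 3.5
```

play_rows([
  {"tx": 0, "ty": 0, "tz": 0, "ax": 0, "ay": 0, "az": 0, "fingers": 1},
  {"tx": 0, "ty": 0, "tz": 0, "ax": 0, "ay": 0, "az": 0, "fingers": 1},
  {"tx": 0, "ty": 0, "tz": 0, "ax": 0, "ay": 0, "az": 0, "fingers": 1},
  {"tx": 0, "ty": 0, "tz": 0, "ax": 0, "ay": 0, "az": 0, "fingers": 1},
  {"tx": 0, "ty": 0, "tz": 0, "ax": 0, "ay": 0, "az": 0, "fingers": 1},
  {"tx": 0, "ty": 0, "tz": 0, "ax": 0, "ay": 0, "az": 0, "fingers": 1},
  {"tx": 0, "ty": 0, "tz": 0, "ax": 0, "ay": 0, "az": 0, "fingers": 1},
  {"tx": 0, "ty": 0, "tz": 0, "ax": 0, "ay": 0, "az": 0, "fingers": 1},
  {"tx": 0, "ty": 0, "tz": 0, "ax": 0, "ay": 0, "az": 0, "fingers": 1},
  {"tx": 0, "ty": 0, "tz": 0, "ax": 0, "ay": 0, "az": 0, "fingers": 1},
  {"tx": 0, "ty": 0, "tz": 0, "ax": 0, "ay": 0, "az": 0, "fingers": 1},
  {"tx": 0, "ty": 0, "tz": 0, "ax": 0, "ay": 0, "az": 0, "fingers": 1},
  {"tx": 0, "ty": 0, "tz": 0, "ax": 0, "ay": 0, "az": 0, "fingers": 1},
  {"tx": 0, "ty": 0, "tz": 0, "ax": 0, "ay": 0, "az": 0, "fingers": 1},
  {"tx": 0, "ty": 0, "tz": 0, "ax": 0, "ay": 0, "az": 0, "fingers": 1},
  {"tx": 0, "ty": 0, "tz": 0, "ax": 0, "ay": 0, "az": 0, "fingers": 1},
])

```text
time_s: 15.78
position: [497.5, -276.5, 154.3]
orientation: [-3.141, 0.0, -3.014]
wrist_force: [-1.0, -0.1, 7.1]
width: -0.2
finger_force: 3.5
```

```bash
python3 -W ignore -c "
from h import *
cap()
print(close_job())"
```

```text
side cap top 109 153.3 [(0.59, array([ 501.4, -275.6,  153.7]))]
top cap top 0 nan []
15.975 [ 497.5312095  -276.51733096  154.35598028] [-0.38797365  0.19465155  6.86025789] [0.1080879  0.14910308 0.00236871]
the job is handed in; nothing more can be done
None
```

The job is handed in (no verdict came back): the clamp knob measured about 1.43 rad, free, and the plunger is still held about 12 mm down at roughly 7 N, after more than 4.5 s there.

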